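# Put the upper tier on the serving stand and press its snap knob home

## Task

Assemble the two-tier serving stand: slide the upper plate, hub up, over the upright shaft until it sits on the column's shoulder, then press the snap knob onto the stud at the top, past the click, until it sits flush on the plate's hub. Finish while still holding on to the knob and pressing it down firmly, with a push of about 10 newtons; do not let go. Leave the jars, the glass and the tin where they are.

Things in the scene. Friction and masses are not known exactly. Their poses are not given: they have to be found in the camera images.
- stand: Serving stand, fixed to the worktop, upright. Origin: centre of its underside, on the worktop; z up its axis. Wooden lower plate 176 mm across, rim 20 mm high; on it a steel column 38 mm in diameter (wider at its foot), its flat top (the shoulder) 70 mm above the worktop. On top rise a guide shaft and a thinner stud.
- shoulder (a point): Centre of the column's flat top, on the stand's axis, 70 mm above the worktop. From here the guide shaft, 23 mm in diameter, rises to 100 mm above the worktop; its last 3 mm are chamfered to 18 mm. The upper plate's hub slides over it and rests on the shoulder.
- stud_tip (a point): Centre of the stud's tip, on the stand's axis, 123.5 mm above the worktop. The stud, above the guide shaft, is 13 mm in diameter up to 119 mm and tapers to 6 mm at the tip. Three small sprung noses stick out of it, 20 mm across at their widest, 111 mm above the worktop; they yield inwards to a knob pressed down over them.
- tier: The loose upper plate, 0.2 to 0.4 kg: wooden, 150 mm across, 5 mm thick, outer rim 11 mm high, with an upright steel hub tube in its middle. Lies hub up on the worktop at the start. Origin: centre of its underside; z up along the hub. Seated on the shoulder, the origin is 70 mm above the worktop.
- hub_top (a point): Centre of the hub's open top, on its axis, 32 mm above the plate's underside. The hub is 40 mm outside, 26 mm inside, open right through; grip it by its outside from above. With the plate seated the hub's top is 102 mm above the worktop, and the stud and its noses stand out above it.
- cap: The loose snap knob, about 0.1 kg, standing upright on the worktop, open end down. Origin: centre of its underside; z up. Steel flange 45 mm in diameter, 10 mm high; above it a light wooden grip 30 mm in diameter, top at 46.5 mm. In the underside a hole 16 mm wide through a 4 mm thick lip, then a cavity 23 mm wide up to 25 mm.
- cap_grip (a point): On the knob's axis, in the wooden grip, 32 mm above its underside. Pressed down on the stud, the lip meets the noses about 11 mm above the knob's seat; the push rises to about 12 to 18 N, then drops with a click 8 to 9 mm above the seat; the last millimetres to the hub go easily. Seated on the hub, the knob's underside is 102 mm above the worktop.
- jam_jar: Bystander: jam jar, 68 mm across, 84 mm high. Origin: centre of its underside.
- spice_jar: Bystander: spice jar, 45 mm across, 100 mm high. Origin: centre of its underside.
- glass: Bystander: clear drinking glass, 78 mm across, 94 mm high. Origin: centre of its underside.
- fish_tin: Bystander: flat tin, 86 mm across, 40 mm high. Origin: centre of its underside.

How it is judged:
By the outcome, as a careful person would: the job done as asked, in the order asked, and still so for the second after the job is handed in, while the arm keeps its last pose, push and grip.
It also fails if it takes over 62 s, if anything falls off the work surface, if the arm or the gripper's body presses on something with over 40 N, if the wrist force passes 120 N, or if a joint passes its speed limit or range.

## Robot

A 6-joint arm with a two-finger parallel gripper is mounted at the origin on a cart in front of the work surface, level with it; the furniture and walls round the work are solid. World frame = base frame: x ahead of the robot, y to its left, z up, the work surface at z = 0. Lengths are in m, angles in rad, forces in N, time in s.
With the tool pointing down it reaches from about 0.35 to 0.775 m from the base axis. Payload 5.5 kg.
Tool frame: the origin (TCP) lies on the front face of the gripper's body, between the roots of the fingers; the fingertips stand 73 mm ahead of it and the grasp point (between the pads) lies 54 mm ahead of it; z points along the fingers, y is the direction in which the jaws open and shut (so a half turn about z gives the same grasp; the last joint's range is limited). The gripper opens to 85 mm and grips with 20 to 120 N. Pads are 22 mm wide; open, the fingers measure 114 mm over their backs; the gripper's body (76 mm by 85 mm) begins 54 mm behind the grasp point. The pads swing forward as they close: fully open they stand 13 mm farther back than shut.
Start: joints at [-1.447, 0.313, 0.046, 1.304, 0, 1.431], TCP at [0.15, -0.555, 0.304] pointing down, gripper open.
Joint ranges: [-2.76, 2.76], [-0.86, 1.69], [-1.03, 1.26], [-2.2, 2.34], [-1.47, 1.5], [-3.14, 3.14]. Speed limits (rad/s): [2.57, 2.57, 3.14, 3.14, 3.14, 3.14].

## Interface

Orientations are given as a rotation vector (axis times angle).
In Python, from bench import env gives the robot as it stands. Calls block until the motion is done:
- env.move_to(position, orientation): joint-space move of the TCP to a pose.
- env.movel(position, max_speed=0.15, rot=None, guard=None): straight line of the TCP; rot=None keeps the orientation; max_speed is the mean speed in m/s. With guard (N) it stops when the force on the tool has changed by that much, and returns True; else False.
- env.movej(angles): joint-space move.
- env.grip(opening, grip_force=None): finger opening in m; grip_force is the grip in N (None keeps the last); returns when the fingers have stopped.
- env.hold(seconds).
- env.ik(position, orientation): joint angles nearest the present ones, or None.
- env.camera(name): name is "side" or "top"; returns the picture (400x640x3 uint8, blue, green, red); there is no depth.
- env.camera_model(name): a dict with "fx", "fy", "cx", "cy" (pixels), "rvec" (rotation vector, rad) and "tvec" (3), from world to camera coordinates, as OpenCV has them. Camera axes: x right, y down, z forward; pixel columns grow to the right and rows downward; lengths in m; the calibration is good to about 2 mm. A picture is of the moment at which its call begins. camera_model takes no time and is no camera call.
A pose or a line that the arm cannot do raises env.PlanningError and nothing moves.
- env.job_done(): hands the job in, once; it reports no verdict.
Trained networks look in the newest picture that a camera, given by its name, has taken for a name from the list of things; names that differ only in an ending like _2 or _b are one class to them, and where a whole thing is asked for, a point or a joint stands for the part that bears it (a point fixed in the world has none). Each returns a list of dicts, best first, with "score" (0 to 1); they miss things now and then, are a little off and sometimes report something else, mostly with a low value. They report only what shows in the picture. A call takes as long as a camera call.
- env.boxes_of(label, camera): "uv" ([column, row] in pixels, amid what is visible of it).
- env.regions_of(label, camera): "region" (400x640 bool, what is visible of it) and "uv" ([column, row] in pixels, amid what is visible of it).
Readings, each from a call of its own:
- env.read_time(): time.
- env.read_joint_positions(): joint angles.
- env.read_qd(): joint speeds.
- env.read_joint_torque(): joint torques, N m.
- env.read_tcp_pos(): TCP position.
- env.read_ee_rot(): TCP orientation.
- env.read_wrist_force(): force on the tool from outside, world axes, zero at the start.
- env.read_ft_torque(): the same for the moment, N m.
- env.read_opening(): finger opening in m.
Only numpy, scipy, OpenCV 4.12 (cv2) and the standard library are available. Lean on these libraries where they do the work, as an engineer would, in place of code of your own. Each camera call takes 0.05 s, during which the arm holds its last target. There are 200 camera calls.

## Working session

There is one attempt and no reset: what is moved stays moved. The work goes in short steps, each a Python script; the robot and the scene stay as the last script left them, time stands still between calls to the robot, and variables do not carry over. Pictures are saved under pics/ and viewed, about 8 in all and at most 12, crops included, and the job is handed in when it is done.

```bash
ls; mkdir -p pics; cat > h.py <<'E'
import numpy as np, cv2
from bench import env
def ray(cam,uv):
    m=env.camera_model(cam); R=cv2.Rodrigues(np.array(m["rvec"],float))[0]; t=np.array(m["tvec"],float).ravel()
    d=R.T@np.array([(uv[0]-m["cx"])/m["fx"],(uv[1]-m["cy"])/m["fy"],1.]); return -R.T@t,d/np.linalg.norm(d)
def on_z(cam,uv,z):
    c,d=ray(cam,uv); return c+d*(z-c[2])/d[2]
def proj(cam,p):
    m=env.camera_model(cam); K=np.array([[m["fx"],0,m["cx"]],[0,m["fy"],m["cy"]],[0,0,1.]])
    return cv2.projectPoints(np.atleast_2d(np.array(p,float)),np.array(m["rvec"],float),np.array(m["tvec"],float),K,None)[0].reshape(-1,2)
def tri(uv1,uv2,c1="top",c2="side"):
    (a,d),(b,e)=ray(c1,uv1),ray(c2,uv2)
    s=np.linalg.lstsq(np.c_[d,-e],b-a,rcond=None)[0]; p,q=a+d*s[0],b+e*s[1]
    return (p+q)/2,np.linalg.norm(p-q)
E
python3 - <<'E'
from h import *
for c in("top","side"):
    im=env.camera(c); cv2.imwrite(f"pics/{c}1.png",im); print(c,ray(c,(320,200)))
    for l in["stand","shoulder","stud_tip","tier","hub_top","cap","cap_grip","jam_jar","spice_jar","glass","fish_tin"]:
        print(l,[(round(b["score"],2),np.round(b["uv"],1).tolist()) for b in env.boxes_of(l,c)[:3]])
E
```

```text
pics
top (array([0.26759553, 0.00933161, 1.36635538]), array([ 0.2418791 , -0.01233458, -0.97022799]))
stand []
shoulder [(0.69, [321.9, 232.8])]
stud_tip [(0.67, [321.8, 228.4])]
tier [(0.82, [243.3, 232.1]), (0.48, [258.5, 193.9])]
hub_top [(0.69, [247.1, 232.5]), (0.34, [320.6, 230.4])]
cap [(0.6, [322.9, 228.9]), (0.49, [403.1, 225.6])]
cap_grip []
jam_jar [(0.82, [261.5, 193.1])]
spice_jar [(0.63, [189.3, 197.2]), (0.24, [244.7, 231.4])]
glass [(0.58, [460.6, 213.6])]
fish_tin [(0.92, [175.9, 251.3])]
side (array([-0.84478148, -0.36535611,  0.71407531]), array([ 0.89828389,  0.23949687, -0.36841187]))
stand [(0.68, [319.8, 240.3])]
shoulder [(0.84, [321.2, 244.2])]
stud_tip [(0.94, [321.6, 242.6])]
tier []
hub_top [(0.47, [213.1, 208.3])]
cap [(0.51, [411.5, 253.0])]
cap_grip [(0.79, [410.7, 251.7])]
jam_jar []
spice_jar []
glass [(0.69, [469.0, 247.0])]
fish_tin [(0.84, [175.8, 231.5]), (0.19, [211.8, 206.6])]
```

```bash
python3 - <<'E'
import cv2,numpy as np
t=cv2.resize(cv2.imread("pics/top1.png")[140:300,130:530],None,fx=2,fy=2,interpolation=cv2.INTER_CUBIC)
s=cv2.resize(cv2.imread("pics/side1.png")[160:300,130:530],None,fx=2,fy=2,interpolation=cv2.INTER_CUBIC)
cv2.imwrite("pics/both1.png",np.vstack([t,s]))
E
```

```text
(no output)
```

View pics/both1.png

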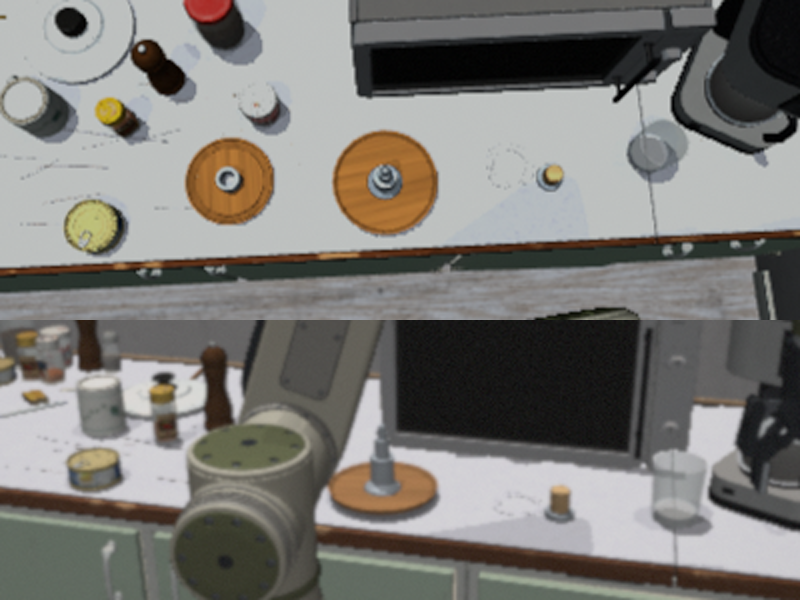

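The picture shows the tier with its hub at about (244.5, 229.5) top. The stand is at (322, 231) top and (321, 243) side, and the knob at about (405, 228) top and (411, 253) side. A microwave stands behind them, with jars to the left of the tier. Next I refine with edge and region fits.

```bash
python3 - <<'E'
from h import *
env.camera("top");env.camera("side")
def reg(l,c,near):
    for b in env.regions_of(l,c):
        if np.hypot(*(np.array(b["uv"])-near))<25:
            r=b["region"]; ct=max(cv2.findContours(r.astype(np.uint8),0,1)[0],key=len)
            x,y,w,h=cv2.boundingRect(ct); e=cv2.fitEllipse(ct)
            print(l,c,round(b["score"],2),np.round(b["uv"],1),"bbox",x,y,w,h,"ell",np.round(e[0],1),np.round(e[1],1)); return
    print(l,c,"none")
reg("tier","top",(244,231));reg("stand","top",(322,232));reg("cap","top",(404,227));reg("cap","side",(411,252));reg("stand","side",(320,240))
reg("fish_tin","top",(176,251));reg("glass","top",(460,214));reg("jam_jar","top",(261,193))
p=lambda *a:print(*[np.round(x,4) for x in a])
p(*tri((321.8,228.4),(321.6,242.6)))
p("tip top",on_z("top",(321.8,228.4),.1235))
p("hub",on_z("top",(244.5,229.5),.032),on_z("top",(243.3,232.1),.008))
p("cap",on_z("top",(405.5,227.5),.0465),on_z("top",(403.1,225.6),.03),*tri((404.5,227),(410.7,251.7)))
# orange wood + blobs
for c in("top","side"):
    im=env.camera(c);hsv=cv2.cvtColor(im,cv2.COLOR_BGR2HSV)
    m=cv2.inRange(hsv,(5,90,60),(28,255,255)); n,_,st,ce=cv2.connectedComponentsWithStats(m)
    for i in range(1,n):
        if st[i,4]>30: print(c,st[i].tolist(),np.round(ce[i],1))
print("scale",proj("top",[[.5,0,0],[.5,.1,0],[.6,0,0]]),proj("side",[[.5,0,0],[.5,.1,0],[.5,0,.1]]))
E
```

```text
tier top 0.85 [243.8 230.7] bbox 222 209 46 44 ell [244.2 230.5] [43.1 45. ]
stand top 0.98 [324.1 232.2] bbox 296 206 52 52 ell [321.6 231. ] [51. 51.]
cap top 0.49 [405.3 226.5] bbox 398 223 13 13 ell [404.2 228.7] [12.1 12.4]
cap side 0.63 [409.  254.1] bbox 402 243 15 18 ell [409.3 252.3] [13.5 18.7]
stand side 0.78 [321.2 241.2] bbox 295 213 54 45 ell [321.3 239.4] [40.7 48.8]
fish_tin top 0.6 [174.6 255.5] bbox 162 239 30 28 ell [176.2 253.1] [26.8 29.5]
glass top 0.78 [458.9 214.3] bbox 443 200 31 27 ell [458.  213.3] [23.2 31.3]
jam_jar top 0.6 [261.1 190.2] bbox 249 181 20 23 ell [258.7 191.8] [18.4 22.5]
[ 0.5064 -0.0087  0.0139] 0.001Traceback (most recent call last):
  File "<stdin>", line 14, in <module>
  File "<stdin>", line 12, in <lambda>
    return _wrapfunc(a, 'round', decimals=decimals, out=out)
    return _wrapit(obj, method, *args, **kwds)
    result = getattr(arr, method)(*args, **kwds)
numpy._core._exceptions._UFuncNoLoopError: ufunc 'multiply' did not contain a loop with signature matching types (dtype('<U7'), dtype('float64')) -> None
```

```bash
cat >> h.py <<'E'
from scipy.optimize import least_squares
def masks(cam,im=None,lo=(5,90,60),hi=(28,255,255)):
    im=env.camera(cam) if im is None else im
    return cv2.inRange(cv2.cvtColor(im,cv2.COLOR_BGR2HSV),lo,hi)
def blobs(m,amin=30):
    n,lab,st,ce=cv2.connectedComponentsWithStats(m)
    return [(st[i].tolist(),ce[i],lab==i) for i in range(1,n) if st[i,4]>amin]
A=np.linspace(0,2*np.pi,60,endpoint=False)
def sil(cam,xy,rz):  # silhouette hull of circles (r,z) as hull centroid+bbox
    P=np.vstack([np.c_[xy[0]+r*np.cos(A),xy[1]+r*np.sin(A),np.full(60,z)] for r,z in rz])
    return cv2.convexHull(proj(cam,P).astype(np.float32))[:,0]
def feat(h):
    M=cv2.moments(h.astype(np.float32)); return np.array([M["m10"]/M["m00"],M["m01"]/M["m00"]])
def fit(cam,blob,rz,xy0):  # match hull centroid of the blob to the modelled silhouette
    ct=max(cv2.findContours(blob.astype(np.uint8),0,1)[0],key=len)
    h=cv2.convexHull(ct); c=feat(h); a=cv2.contourArea(h)
    s=least_squares(lambda q:feat(sil(cam,q,rz))-c,xy0)
    return s.x,a,cv2.contourArea(sil(cam,s.x,rz).astype(np.float32))
E
python3 - <<'E'
from h import *
for c in("top","side"):
    for st,ce,b in blobs(masks(c)):
        print(c,st,np.round(ce,1))
        for n,rz,xy in(("stand",[(.088,0),(.088,.02)],(.5,0)),("tier",[(.075,0),(.075,.011)],(.5,.25)),("grip",[(.015,.010),(.015,.0465)],(.5,-.27))):
            if {"stand":1500<st[4] if c=="top" else 500<st[4],"tier":1000<st[4]<1700 and c=="top","grip":st[4]<150}[n]:
                s=fit(c,b,rz,xy); print("   ",n,np.round(s[0],4),s[1:])
print("tip",on_z("top",(321.8,228.4),.1235),on_z("side",(321.6,242.6),.1235),"scale",proj("top",[[.5,0,0],[.5,.1,0]]))
print("cap",on_z("top",(404.2,228.7),.0465),on_z("top",(404.2,228.7),.03))
E
```

```text
top [329, 119, 22, 17, 255] [339.3 126.7]
top [359, 118, 27, 13, 246] [372.7 123.9]
top [405, 121, 63, 10, 307] [434.6 126.3]
top [34, 130, 31, 30, 495] [ 48.6 145.1]
top [79, 137, 14, 13, 118] [ 86.1 142.6]
    grip [0.8453 0.7955] (108.5, 116.64244229870383)
top [84, 165, 17, 15, 144] [ 91.9 171.8]
    grip [0.7376 0.7663] (134.0, 117.21448904793942)
top [178, 189, 18, 16, 173] [185.2 195.6]
top [296, 205, 53, 52, 1869] [322.2 230.9]
    stand [ 0.4998 -0.0101] (2072.0, 2187.328637461178)
top [223, 209, 44, 43, 1355] [244.4 230.2]
    tier [0.5154 0.251 ] (1450.0, 1575.4380218979204)
top [56, 216, 29, 17, 179] [ 70.2 224.1]
top [402, 223, 9, 9, 61] [406.2 226.6]
    grip [ 0.4962 -0.2885] (51.5, 90.57750363624655)
top [163, 240, 26, 25, 184] [178.8 251.5]
top [459, 251, 152, 11, 449] [536.8 255.9]
top [0, 259, 458, 25, 1646] [198.8 271. ]
    stand [0.4013 0.5005] (5729.5, 2402.5434269943507)
    tier [0.4015 0.5026] (5729.5, 1701.2322813523933)
side [347, 125, 46, 14, 371] [370.2 130.6]
side [110, 136, 8, 4, 31] [113.4 137.5]
    grip [1.4416 1.4391] (20.5, 42.399558492936194)
sid
[... 747 characters left out ...]
 210, 14, 9, 61] [105.3 214.2]
    grip [0.9934 1.1648] (51.5, 62.73001462552929)
side [11, 222, 209, 40, 1385] [113.6 244.4]
    stand [0.3683 0.6934] (2640.5, 1307.4522520468454)
side [294, 232, 54, 25, 846] [320.8 244.6]
    stand [ 0.5102 -0.0042] (1043.5, 1374.459441386629)
side [407, 244, 7, 12, 70] [409.6 249.1]
    grip [ 0.4957 -0.2866] (58.5, 144.6308836119715)
side [288, 263, 352, 47, 1268] [474.2 286.2]
    stand [ 0.3508 -0.4203] (2536.0, 2213.9234301894903)
tip [ 0.4871745  -0.00767036  0.1235    ] [ 0.29466587 -0.06415593  0.1235    ] scale [[319.1640138  231.1538785 ]
 [289.57223209 232.56188043]]
cap [ 0.48682629 -0.27784316  0.0465    ] [ 0.48956697 -0.28143324  0.03      ]
```

```bash
cat >> h.py <<'E'
from scipy.spatial.transform import Rotation as Ro
def down(a): # tool z down, jaws (tool y) along world direction at angle a from +y
    y=np.array([-np.sin(a),np.cos(a),0]); z=np.array([0,0,-1.]); x=np.cross(y,z)
    return Ro.from_matrix(np.c_[x,y,z]).as_rotvec()
E
python3 - <<'E'
from h import *
print(env.read_time(),Ro.from_rotvec(env.read_ee_rot()).as_matrix().round(2).tolist(),env.read_opening())
for n,p in(("tier",[.515,.251,.2]),("stand",[.498,-.01,.25]),("cap",[.496,-.287,.2])):
    for a in(0,np.pi/2,-np.pi/2,np.pi):
        q=env.ik(p,down(a)); print(n,round(a,2),None if q is None else np.round(q,2))
print("flange",on_z("top",(404.2,228.7),.006),"hub",on_z("top",(244.5,229.5),.032))
E
```

```text
1.8 [[0.97, 0.26, 0.0], [0.26, -0.97, -0.0], [-0.0, 0.0, -1.0]] 0.08562130615077276
tier 0 [ 0.31  0.36 -0.15  1.06  0.    0.31]
tier 1.57 [ 0.31  0.36 -0.15  1.06  0.   -1.26]
tier -1.57 [ 0.31  0.36 -0.15  1.06  0.    1.88]
tier 3.14 [ 0.31  0.36 -0.15  1.06  0.   -2.83]
stand 0 [-0.18  0.19 -0.25  1.13  0.   -0.18]
stand 1.57 [-0.18  0.19 -0.25  1.13  0.   -1.75]
stand -1.57 [-0.18  0.19 -0.25  1.13  0.    1.39]
stand 3.14 [-0.18  0.19 -0.25  1.13  0.    2.96]
cap 0 [-0.66  0.36 -0.15  1.06  0.   -0.66]
cap 1.57 [-0.66  0.36 -0.15  1.06  0.   -2.24]
cap -1.57 [-0.66  0.36 -0.15  1.06  0.    0.91]
cap 3.14 [-0.66  0.36 -0.15  1.06  0.    2.48]
flange [ 0.49355342 -0.28665517  0.006     ] hub [0.51193457 0.24615499 0.032     ]
```

```bash
python3 - <<'E'
from h import *
env.move_to([.47,-.05,.3],down(-np.pi/2)); 
x,y=.514,.249
env.move_to([x,y,.19],down(-np.pi/2)); print(env.read_time())
print("guard",env.movel([x,y,.081],.12,guard=10),env.read_tcp_pos())
cv2.imwrite("pics/t2.png",env.camera("top"));cv2.imwrite("pics/s2.png",env.camera("side"))
env.grip(.03,20); print("op",env.read_opening(),env.read_wrist_force(),env.read_time())
env.grip(.075); 
env.movel([x,y,.081],.1,rot=down(0)); env.grip(.03,60)
print("op",env.read_opening(),env.read_wrist_force(),env.read_time())
env.movel([x,y,.15],.12); print(env.read_opening(),env.read_wrist_force(),env.read_tcp_pos(),env.read_time())
a=env.camera("top");b=env.camera("side");cv2.imwrite("pics/t3.png",a);cv2.imwrite("pics/s3.png",b)
cv2.imwrite("pics/v3.png",np.vstack([cv2.resize(i[100:320,130:530],(720,396))[:300] if 0 else cv2.resize(i[130:280,160:500],(680,300)) for i in(a,b)]))
E
```

```text
5.1667
guard False [0.51465229 0.24906344 0.08178726]
op 0.039457465389527185 [ 0.66076155 -0.50446829  4.92152794] 6.8167
op 0.03812427221026534 [0.19137973 0.83082689 5.15619422] 9.4
0.03767774869092625 [-0.69055762 -0.4544508  -2.82854876] [0.51337057 0.24867854 0.14905648] 10.125
```

View pics/v3.png

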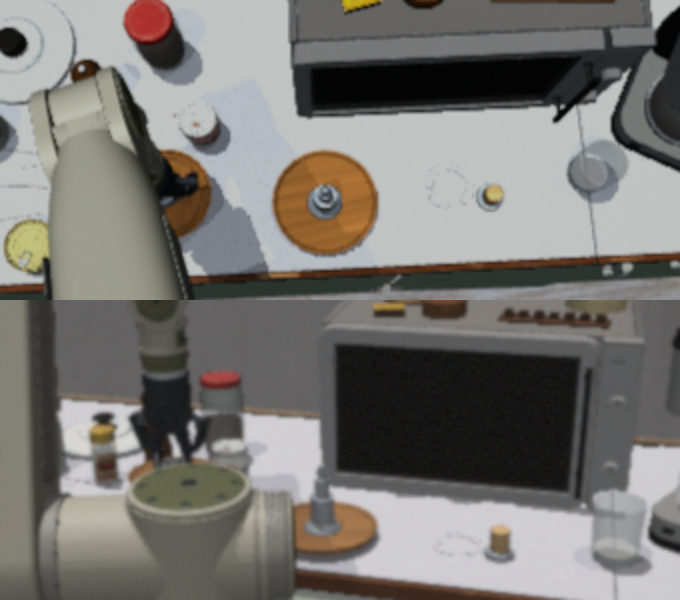

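```bash
python3 - <<'E'
from h import *
im=cv2.imread("pics/t3.png"); 
for st,ce,b in blobs(masks("top",im)):
    if 1500<st[4]<2500 and st[2]<60: print(st,fit("top",b,[(.088,.02),(.085,0)],(.5,0)),fit("top",b,[(.088,.02)],(.5,0)))
x,y=.499,-.0105
env.movel([.514,.249,.235],.15); env.movel([x,y,.235],.2); print(env.read_time(),env.read_opening(),env.read_tcp_pos())
a=env.camera("top");b=env.camera("side");cv2.imwrite("pics/t4.png",a);cv2.imwrite("pics/s4.png",b)
cv2.imwrite("pics/v4.png",np.hstack([cv2.resize(i[150:280,255:385],(400,400),interpolation=cv2.INTER_CUBIC) for i in(a,b)]))
E
```

```text
[297, 205, 52, 52, 1866] (array([ 0.49871588, -0.01033919]), 2063.0, 2162.04238631716) (array([ 0.49871588, -0.01033919]), 2063.0, 2162.04238631716)
12.3917 0.03759989991350148 [ 0.4989383  -0.0098575   0.23494039]
```

View pics/v4.png

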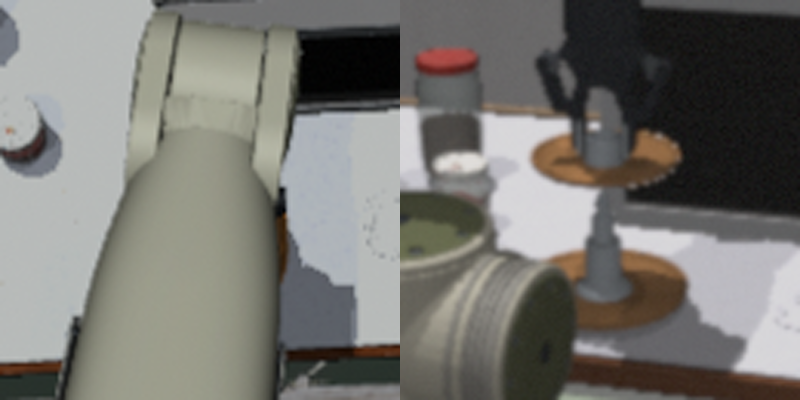

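```bash
python3 - <<'E'
from h import *
x,y=.4988,-.0104
env.movel([x,y,.2],.1); print(env.read_wrist_force())
f0=env.read_wrist_force()
for z in(.185,.178,.170,.160,.1525,.149):
    g=env.movel([x,y,z],.04,guard=7); f=env.read_wrist_force()-f0
    print(z,g,np.round(env.read_tcp_pos(),4),np.round(f,2),np.round(env.read_ft_torque(),2),round(env.read_opening(),4))
    if g: break
print(env.read_time())
E
```

```text
[-0.87550407 -0.17216486 -1.64863949]
0.185 False [ 0.4986 -0.0104  0.1848] [ 1.33  0.28 -0.78] [-0.02 -0.01  0.01] 0.0378
0.178 True [ 0.4994 -0.0097  0.1786] [2.27 4.55 1.65] [ 0.84 -0.46 -0.02] 0.0379
13.75
```

```bash
cat >> h.py <<'E'
def comply(x,y,z,zend,step=.003,gain=.0003,guard=8,fzmax=10,n=25,f0=np.zeros(3),tmax=60):
    """go down in steps, shifting sideways with the lateral force"""
    for i in range(n):
        f=env.read_wrist_force()-f0; p=env.read_tcp_pos()
        d=np.clip(gain*f[:2],-.0015,.0015); x+=d[0]; y+=d[1]
        if np.hypot(f[0],f[1])<3 and f[2]<fzmax: z=max(zend,min(z,p[2]+.001)-step)
        g=env.movel([x,y,z],.04,guard=guard)
        print(i,g,np.round([x,y,z],4),np.round(p,4),np.round(f,1),round(env.read_time(),2))
        if p[2]<=zend+.0008 or f[2]>=fzmax or env.read_time()>tmax: break
    return x,y,z
E
python3 - <<'E'
from h import *
comply(.4988,-.0104,.178,.149,step=.004,f0=np.array([0,0,-2.0]),n=16)
f=env.read_wrist_force();print(f,env.read_tcp_pos(),env.read_opening(),env.read_time())
E
```

```text
0 False [ 0.4992 -0.0091  0.178 ] [ 0.4994 -0.0097  0.1786] [1.4 4.4 2. ] 14.0
1 False [ 0.4998 -0.0087  0.174 ] [ 0.4993 -0.0089  0.1779] [ 1.9  1.4 -0. ] 14.25
2 False [ 0.5002 -0.0083  0.17  ] [ 0.4994 -0.0086  0.1733] [ 1.3  1.4 -1.5] 14.5
3 False [ 0.5003 -0.0084  0.166 ] [ 0.4997 -0.0084  0.1695] [ 0.5 -0.4 -0.5] 14.75
4 False [ 0.5003 -0.0083  0.162 ] [ 0.5001 -0.0084  0.1657] [-0.1  0.3 -0.8] 15.0
5 False [ 0.5003 -0.0084  0.158 ] [ 0.5001 -0.0083  0.1617] [-0.1 -0.3 -0. ] 15.25
6 False [ 0.5001 -0.0084  0.154 ] [ 0.5001 -0.0084  0.1577] [-0.6  0.1  0.1] 15.5
7 False [ 0.5002 -0.0084  0.15  ] [ 0.4999 -0.0084  0.1537] [ 0.4  0.  -0. ] 15.75
8 False [ 0.4991 -0.0081  0.15  ] [ 0.5006 -0.0084  0.1516] [-3.7  0.9 11.7] 16.0
[-0.08718687  0.34004837  5.97365892] [ 0.5004772  -0.00838064  0.15159602] 0.037505655457288456 16.0
```

```bash
python3 - <<'E'
from h import *
env.grip(.08); p=env.read_tcp_pos(); env.movel([p[0],p[1],.26],.15)
b=env.camera("side");
x,y=.4955,-.287
env.move_to([x,y,.2],down(-np.pi/2))
a=env.camera("top")
print("g",env.movel([x,y,.084],.12,guard=8),env.read_tcp_pos(),env.read_time())
env.grip(.02,20); print("op",env.read_opening(),env.read_wrist_force()); c=env.camera("side")
env.grip(.07); env.movel([x,y,.084],.1,rot=down(0)); env.grip(.02,90)
print("op",env.read_opening(),env.read_tcp_pos(),env.read_wrist_force(),env.read_time())
env.movel([x,y,.12],.12); d=env.camera("side"); print(env.read_opening(),env.read_wrist_force(),env.read_tcp_pos())
cr=lambda i,u,v:cv2.resize(i[v:v+100,u:u+133],(400,300),interpolation=cv2.INTER_CUBIC)
cv2.imwrite("pics/v5.png",np.vstack([np.hstack([cr(b,255,170),cr(a,255,180)]),np.hstack([cr(c,345,180),cr(d,345,180)])]))
cv2.imwrite("pics/t5.png",a)
E
```

```text
g False [ 0.49603524 -0.28731728  0.08479906] 19.6917
op 0.028902107756513116 [-0.0514247   1.12108791  2.45706916]
op 0.02734502165500241 [ 0.49560941 -0.28708711  0.08431488] [-0.22499895  0.55693595  2.37907025] 22.9
0.027733977956415103 [-0.17443218  0.80743396 -1.97900991] [ 0.49520719 -0.28679285  0.11940436]
```

View pics/v5.png

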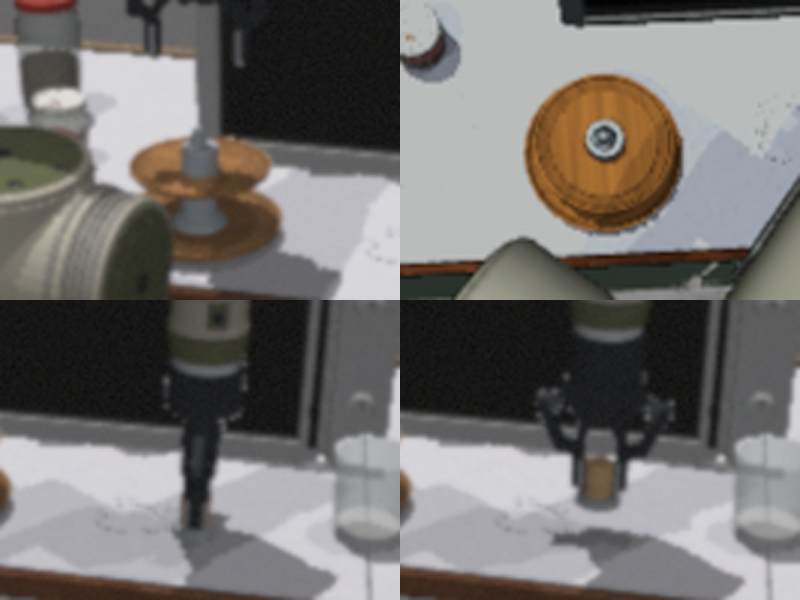

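```bash
python3 - <<'E'
from h import *
x,y=.5002,-.0084
env.movel([.4955,-.287,.25],.15); env.movel([x,y,.25],.2); env.movel([x,y,.215],.12); env.hold(.2)
f0=env.read_wrist_force(); print(f0,env.read_tcp_pos(),env.read_opening(),env.read_time())
x,y,z=comply(x,y,.214,.1985,step=.004,f0=f0,n=12,fzmax=7,guard=6)
b=env.camera("side"); cv2.imwrite("pics/v6.png",cv2.resize(b[170:270,255:388],(532,400),interpolation=cv2.INTER_CUBIC))
print(env.read_wrist_force()-f0,env.read_tcp_pos(),env.read_ft_torque(),env.read_opening(),env.read_time())
E
```

```text
[-0.19419385  0.77385072 -0.27322996] [ 0.50075308 -0.00864785  0.21587671] 0.027615111015821363 26.6
0 False [ 0.5002 -0.0084  0.21  ] [ 0.5008 -0.0086  0.2159] [0. 0. 0.] 26.88
1 False [ 0.5004 -0.0084  0.206 ] [ 0.5    -0.0083  0.2098] [ 0.8  0.  -0.9] 27.12
2 False [ 0.5004 -0.0084  0.202 ] [ 0.5002 -0.0083  0.2057] [-0.1 -0.  -1.2] 27.38
3 False [ 0.5006 -0.0083  0.1985] [ 0.5002 -0.0084  0.2017] [ 0.6  0.2 -0.2] 27.62
4 False [ 0.5002 -0.0079  0.1985] [ 0.5001 -0.0079  0.1981] [-1.1  1.5  0.6] 27.88
[-1.62587955  1.56458549  0.73521508] [ 0.50006749 -0.00781451  0.19847221] [ 0.41272281  0.28641597 -0.00372684] 0.027702525136304224 27.925
```

View pics/v6.png

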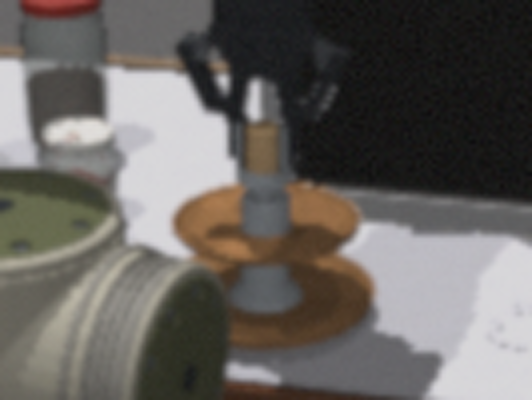

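The knob's lip is over the stud, with the flange just above the hub. Now I press it down in small steps.

```bash
python3 - <<'E'
from h import *
x,y=.5002,-.0082; f0=np.array([-.2,.8,-1.0]); z=.198
for i in range(24):
    z-=.001; env.movel([x,y,z],.02); f=env.read_wrist_force()-f0; p=env.read_tcp_pos()
    print(np.round(z,4),np.round(p,4),np.round(f,1),round(env.read_opening(),4),round(env.read_time(),1))
    if p[2]<.1895 and f[2]>5 or f[2]>30: break
    x+=np.clip(2e-4*f[0],-.0005,.0005); y+=np.clip(2e-4*f[1],-.0005,.0005)
E
```

```text
0.197 [ 0.5002 -0.008   0.197 ] [-1.2  2.8  1.3] 0.0275 28.2
0.196 [ 0.5002 -0.0077  0.1962] [-0.1  2.1  2.9] 0.0275 28.4
0.195 [ 0.5004 -0.0075  0.1956] [-0.8  1.1  5.4] 0.0279 28.7
0.194 [ 0.5005 -0.0073  0.1953] [-2.1  1.2 10. ] 0.028 28.9
0.193 [ 0.5004 -0.0072  0.195 ] [-2.9  1.4 14.7] 0.0275 29.2
0.192 [ 0.4997 -0.007   0.1925] [1.7 0.4 1.3] 0.0276 29.4
0.191 [ 0.4992 -0.0068  0.19  ] [ 4.3 -1.2 -6.8] 0.0274 29.7
0.19 [ 0.4993 -0.0068  0.1894] [ 1.3 -1.1 -3.8] 0.0276 29.9
0.189 [ 0.4997 -0.0069  0.189 ] [ 0.4 -1.4 -0.9] 0.0277 30.2
0.188 [ 0.5    -0.0072  0.1881] [ 0.5 -0.6  0.3] 0.0276 30.4
0.187 [ 0.5001 -0.0073  0.187 ] [0.5 0.2 0.6] 0.0277 30.7
0.186 [ 0.5004 -0.0073  0.1863] [-0.2 -2.   2.6] 0.0277 30.9
0.185 [ 0.5005 -0.0074  0.1862] [-2.6  1.2  9.4] 0.0279 31.2
```

```bash
python3 - <<'E'
from h import *
x,y,z=.5002,-.0073,.1850
def avg(n=8):
    r=[]
    for _ in range(n): env.hold(.05); r.append(env.read_wrist_force())
    return np.mean(r,0),np.std(r,0)
for i in range(4):
    env.hold(.4); m,s=avg(); print(np.round([x,y,z],4),np.round(m,2),np.round(s,2),np.round(env.read_tcp_pos(),4),round(env.read_opening(),4))
    if abs(m[2]-9.5)<.7 and i: break
    z+=np.clip((m[2]-9.5)/7000,-.001,.001); x+=1e-4*m[0]; y+=1e-4*m[1]
    env.movel([x,y,z],.02)
a=env.camera("top");b=env.camera("side")
cv2.imwrite("pics/v7.png",np.hstack([cv2.resize(b[170:270,255:388],(532,400),interpolation=cv2.INTER_CUBIC)]))
print(env.read_time())
E
```

```text
[ 0.5002 -0.0073  0.185 ] [-2.64  1.36  9.21] [0.75 0.49 0.32] [ 0.5004 -0.0074  0.1862] 0.0273
[ 0.4999 -0.0072  0.185 ] [-2.29  0.01  8.45] [0.3  0.25 0.34] [ 0.5004 -0.0073  0.1862] 0.0274
[ 0.4997 -0.0072  0.1848] [-1.75 -0.28  9.17] [0.41 0.39 0.23] [ 0.5003 -0.0073  0.1862] 0.0273
34.175
```

View pics/v7.png

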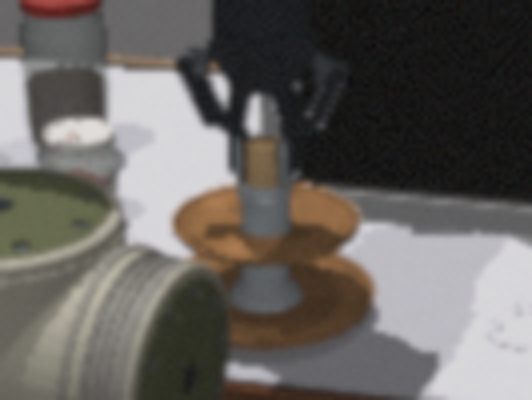

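The knob's flange now sits on the hub with no visible gap, and the push is steady at about 9–10 N.

```bash
python3 - <<'E'
from h import *
env.job_done(); print(env.read_time(),env.read_wrist_force())
E
```

```text
the job is handed in; nothing more can be done
the job is handed in; nothing more can be done
```

The stand is assembled and I handed the job in at about 34 s, with the gripper still holding the knob and pressing it down. I could not read anything after handing in.

- **Upper plate:** I gripped it by the hub, centred it with two grips at right angles, and slid it down the shaft, shifting sideways with the contact force. It stopped firmly at 70 mm, as expected for the shoulder, and the picture shows it level on the column.
- **Knob:** I centred it the same way and pressed it onto the stud. The push rose to about 15 N, then dropped to about 1 N with the click. The knob then stopped at its seat (tool at 186.2 mm, expected 186.3 mm), and the side picture shows no gap at the hub.
- **Final push:** The last readings averaged 9.2 N downward plus about 1 N of knob weight, so about 10 N in all. The force zero is only good to about 1 N. A sideways force of about 2 N remained.
- **Jars, glass and tin:** The arm did not go near them. I did not measure their positions again at the end.

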